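Put the kitchen things back in their own trays

TASK

Tidy the worktop: put the honey jar, the pepper shaker, the matchbox and the little remote control that lies on the worktop (not the one on the window sill) each into the low wooden tray made to its shape and size (jar in the large round one, shaker in the small round one, matchbox in the short oblong one, remote in the long oblong one). Each must end inside the rim, flat on the tray's floor, jar and shaker upright, matchbox and remote right side up and lying along their trays. Leave the jam jar and the flat tin standing where they are.

Things in the scene. Friction and masses are not known exactly. Their poses are not given: they have to be found in the camera images.
- honey_jar: Round honey jar with amber contents and a black lid, standing upright: 94 mm tall, glass body 60 mm across, lid 63 mm across (the top 11 mm), about 0.33 kg. Grip the body about 65 to 75 mm up, so that the gripper stays clear of the lid. Origin: centre of its underside; z up through the lid.
- pepper_shaker: Slim round shaker, grey and clear, with a metal cap, standing upright: 90 mm tall, body 44 mm across up to 66 mm height, cap 34 mm across above that, about 0.1 kg; its base is a little uneven, so it may lean by up to 2 degrees. Grip the body about 55 to 60 mm up. Origin: centre of its underside; z up.
- matchbox: Closed matchbox lying flat, blue top and brown sides: 36 mm along its x, 53 mm along its y, 14 mm thick (z), about 20 g; it does not open. Origin: 1 mm above the centre of its underside. Grip it across the 36 mm, fingertips about 4 to 6 mm above its underside so that they clear the tray's rim.
- remote: Small black remote control with three buttons, lying flat on the worktop (a like one on the window sill belongs there): 36 mm along its x, 88 mm along its y, 17 mm thick (20 mm with the buttons), about 60 g. Origin: centre of its underside; z up. Grip it across the 36 mm, fingertips about 4 to 6 mm above its underside so that they clear the tray's rim.
- tray_round_large: Large round wooden tray for the honey jar, 96 mm across outside, 82 mm inside the rim, fixed to the worktop. Floor 4 mm and rim top 7 mm above the worktop, rim 7 mm wide. Origin: centre of its underside, on the worktop.
- tray_round_small: Small round wooden tray for the pepper shaker, 74 mm across outside, 60 mm inside the rim, fixed to the worktop. Floor 4 mm and rim top 7 mm above the worktop, rim 7 mm wide. Origin: centre of its underside, on the worktop.
- tray_short: Short oblong wooden tray for the matchbox, outside 66 mm along its x and 83 mm along its y, inside 52 by 69 mm, fixed to the worktop. Floor 4 mm and rim top 7 mm above the worktop, rim 7 mm wide. Origin: centre of its underside, on the worktop.
- tray_long: Long oblong wooden tray for the remote control, outside 66 mm along its x and 118 mm along its y, inside 52 by 104 mm, fixed to the worktop. Floor 4 mm and rim top 7 mm above the worktop, rim 7 mm wide. Origin: centre of its underside, on the worktop.
- jam_jar: Bystander, loose, to be left alone: squat round jam jar, red contents, pale lid, 68 mm across, 84 mm tall. Origin: centre of its underside.
- tuna_tin: Bystander, loose, to be left alone: flat round food tin, 86 mm across, 40 mm tall. Origin: centre of its underside.
Things that resemble listed ones, but are neither listed nor needed, are in the scene too. What is shaped like the pepper_shaker but blue or pink is not meant.

How it is judged (in metres and radians):
At the end, for the whole second after the job is handed in: Each thing lies at rest, released, flat on its own tray's floor (underside 2 to 6 mm up, tilt under 0.1 rad), centred within 14 mm (shaker 11 mm); matchbox within 0.35 rad and remote within 0.25 rad of the tray's long side, either way round (horizontal distance between honey_jar and tray_round_large below 0.014 m and z of honey_jar in the frame of tray_round_large between 0.002 and 0.006 m and angle between each of honey_jar, pepper_shaker, matchbox, remote's own z axis and vertical below 0.1 rad and linear speed of each of honey_jar, pepper_shaker, matchbox, remote below 0.02 m/s and horizontal distance between pepper_shaker and tray_round_small below 0.011 m and z of pepper_shaker in the frame of tray_round_small between 0.002 and 0.006 m and horizontal distance between matchbox and tray_short below 0.014 m and z of matchbox in the frame of tray_short between 0.003 and 0.007 m and angle between the y axis of matchbox and the y axis of tray_short, either way round below 0.35 rad and horizontal distance between remote and tray_long below 0.014 m and z of remote in the frame of tray_long between 0.002 and 0.006 m and angle between the y axis of remote and the y axis of tray_long, either way round below 0.25 rad); the robot touches nothing.
It fails at once if the jam jar was shifted by more than 30 mm or tipped over (distance of jam_jar from where it was at the start of the episode above 0.03 m or angle between jam_jar's own z axis and vertical above 0.5 rad).
It fails at once if the flat tin was shifted by more than 30 mm or tipped over (distance of tuna_tin from where it was at the start of the episode above 0.03 m or angle between tuna_tin's own z axis and vertical above 0.5 rad).
It also fails if it takes over 112 s, if anything falls off the work surface, if the arm or the gripper's body presses on something with over 40 N, if the wrist force passes 120 N, or if a joint passes its speed limit or range.

ROBOT

A 6-joint arm with a two-finger parallel gripper is mounted at the origin on a cart in front of the work surface, level with it; the furniture and walls round the work are solid. World frame = base frame: x ahead of the robot, y to its left, z up, the work surface at z = 0. Lengths are in mm, angles in rad, forces in N, time in s.
With the tool pointing down it reaches from about 350 to 875 mm from the base axis. Payload 4.2 kg.
Tool frame: the origin (TCP) lies midway between the tips of the shut fingers; the grasp point (between the pads) lies 19 mm behind it; z points along the fingers, y is the line along which they close (so a half turn about z gives the same grasp; the last joint's range is limited). The gripper opens to 85 mm and grips with 20 to 120 N. Pads are 22 mm wide; open, the fingers measure 114 mm over their backs; the gripper's body (76 mm by 85 mm) begins 54 mm behind the grasp point. The pads swing forward as they close: fully open they stand 13 mm farther back than shut.
Start: joints at [-0.963, 0.385, 0.008, 0, -1.194, -0.259], TCP at [213.621, -587.337, 231.312] pointing down, gripper open.
Joint ranges: [-3.14, 3.14], [-1.21, 2.06], [-1.07, 1.41], [-3.16, 2.05], [-2.99, -0.16], [-3.1, 3.1]. Speed limits (rad/s): [2.79, 2.79, 3.14, 3.14, 3.14, 3.14].

INTERFACE

Orientations are given as a unit quaternion [x, y, z, w].
In Python, from bench import read_state, get_image, job_done gives the robot as it stands.
- The arm moves only by the tool servo_tool, never from a script. Its arguments are lists of equal length, an entry for each row: "rotation": the turn, a rotation vector about the world's x, y, z scaled (see below), a list of three; "slide": the shift along the world's x, y, z scaled (see below), a list of three; "grip": the opening, from -1 (shut) to 1 (fully open). In form: {"rotation": [[rx, ry, rz], ...], "slide": [[tx, ty, tz], ...], "grip": [grip, ...]}. A call has 1 to 8 rows; each row is the pose to reach, as a shift and turn from the pose commanded when the call began, turning the shorter way round; what a row does not reach only later rows make up. The controller multiplies each number of a shift by 0.2 m and each number of a turn by 360 degrees. A row lasts 1/8 s, in which the tool goes at most 62.5 mm and 10.7 degrees, less where a joint would pass 70% of its speed; a pose out of reach is approached as far as the arm can. A call with a number of a shift or a turn outside -1 to 1 is refused whole. A call with a gripper value outside its range is refused whole. The fingers move at their own pace and stop on an object; the grip force is fixed at half the most. Time passes only in rows, so rows that repeat a pose let the fingers close. It gives the time, the measured TCP pose, the force, the opening and the grip force at its end, in the units of the state.
- read_state(): the state, without advancing time (a new reading comes with each control period).
- get_image(name): name is "scene" or "top" or "wrist"; returns a dict with "image" (420x560x3 uint8, red, green, blue), "depth" (420x560 float32, mm along the optical axis (not along the pixel's ray), 0 where there is no reading), "camera_matrix" (3x3 intrinsics, pixels), "rvec" (rotation vector, rad) and "tvec" (3), from world to camera coordinates, as OpenCV has them; the wrist camera has in their place "hand_eye" (4x4, takes a point from camera to tool coordinates, whose origin is the TCP and whose axes are the flange's). Camera axes: x right, y down, z forward; pixel columns grow to the right and rows downward; lengths in mm; the calibration is good to about 2 mm. A picture is of the moment at which its call begins: read the wrist's pose just before it.
- job_done(): hands the job in; it is judged then, once.
The state is a dict: "clock": time; "joints": joint angles; "joint_vel": joint speeds; "joint_efforts": joint torques, N m; "position": TCP position; "ee_rot": TCP orientation; "contact_force": force on the tool from outside, world axes, zero at the start; "wrist_torque": the same for the moment, N m; "gripper_width": finger opening in mm; "grasp_force": force on a finger pad.
Only numpy, scipy, OpenCV 4.12 (cv2) and the standard library are available. Lean on these libraries where they do the work, as an engineer would, in place of code of your own. Each camera call takes 0.05 s, during which the arm holds its last target. There are 200 camera calls.

## Working session

There is one attempt and no reset: what is moved stays moved. The work goes in short steps, Python scripts to look and compute and a tool call to move; the robot and the scene stay as the last step left them, time stands still between calls to the robot, and variables do not carry over. Pictures are saved under pics/ and viewed, at most 14 in all, crops included, and the job is handed in when it is done.

Besides the shell and the picture viewer there is one more tool, called as name(argument=value, ...), one argument or row to a line, values as JSON. servo_tool: Moves the arm, as the interface text tells. Shifts and turns lie within -1 to 1; 1 stands for 0.2 m of shift or 360 degrees of turn. Its arguments: {"type":"object","properties":{"rotation":{"type":"array","items":{"type":"array","items":{"type":"number","minimum":-1,"maximum":1}}},"slide":{"type":"array","items":{"type":"array","items":{"type":"number","minimum":-1,"maximum":1}}},"grip":{"type":"array","items":{"type":"number"}}},"required":["rotation","slide","grip"]}

```bash
mkdir -p pics; cat > h.py <<'E'
import numpy as np, cv2, pickle
from bench import read_state, get_image, job_done
from scipy.spatial.transform import Rotation as R
def snap(n,f):
    s=read_state(); d=get_image(n); d['state']=s
    cv2.imwrite(f'pics/{f}.png',d['image'][:,:,::-1]); pickle.dump(d,open(f'{f}.pkl','wb')); return d
def load(f): return pickle.load(open(f'{f}.pkl','rb'))
def cam2world(d):
    T=np.eye(4)
    if 'hand_eye' in d:
        W=np.eye(4); W[:3,:3]=R.from_quat(d['state']['ee_rot']).as_matrix(); W[:3,3]=d['state']['position']
        return W@np.array(d['hand_eye'])
    r=cv2.Rodrigues(np.array(d['rvec'],float))[0]; T[:3,:3]=r.T; T[:3,3]=-r.T@np.ravel(d['tvec']); return T
def cloud(d):
    K=np.array(d['camera_matrix']); z=d['depth']; v,u=np.mgrid[:z.shape[0],:z.shape[1]]
    P=np.stack([(u-K[0,2])/K[0,0]*z,(v-K[1,2])/K[1,1]*z,z],-1); T=cam2world(d)
    P=P@T[:3,:3].T+T[:3,3]; P[z==0]=np.nan; return P
def onplane(d,u,v,h):
    K=np.array(d['camera_matrix']); T=cam2world(d)
    r=T[:3,:3]@np.array([(u-K[0,2])/K[0,0],(v-K[1,2])/K[1,1],1]); o=T[:3,3]
    return o+r*(h-o[2])/r[2]
E
python3 - <<'E'
from h import *
for n in('scene','top'):
    d=snap(n,n); print(n,cam2world(d).round(2).tolist(),d['camera_matrix'])
s=read_state(); print(s)
a=load('scene')['image'];b=load('top')['image']
E
```

```text
scene [[0.55, -0.44, 0.71, -652.76], [-0.84, -0.29, 0.46, -767.17], [0.0, -0.85, -0.53, 873.31], [0.0, 0.0, 0.0, 1.0]] [[484.09105228   0.         279.4990025 ]
 [  0.         484.09105228 209.95525334]
 [  0.           0.           1.        ]]
top [[0.02, -0.99, 0.14, 329.56], [-1.0, -0.02, -0.0, -45.99], [0.01, -0.14, -0.99, 1044.25], [0.0, 0.0, 0.0, 1.0]] [[420.76984452   0.         279.38548897]
 [  0.         420.76984452 205.93966646]
 [  0.           0.           1.        ]]
{'clock': 0.1, 'joints': array([-9.63356672e-01,  3.85443217e-01,  6.76090522e-03, -4.06580041e-04,
       -1.19398552e+00, -2.58573513e-01]), 'joint_vel': array([-0.00029021, -0.00136918,  0.0034054 ,  0.00146756, -0.0010288 ,
       -0.0006089 ]), 'joint_efforts': array([ 2.27269520e-04, -3.93320346e+01,  1.88930190e+01,  4.19795126e+00,
       -2.58536878e-03,  2.13551566e-06]), 'position': array([ 213.46261864, -586.86674248,  230.35656153]), 'ee_rot': array([-1.73475919e-01,  9.84837649e-01,  9.28678128e-04, -2.21125357e-04]), 'contact_force': array([0.55805767, 0.4821864 , 0.638369  ]), 'wrist_torque': array([ 0.01806428, -0.02371389,  0.01235067]), 'grasp_force': 0.0, 'gripper_width': 85.34345793123737}
```

View pics/top.png

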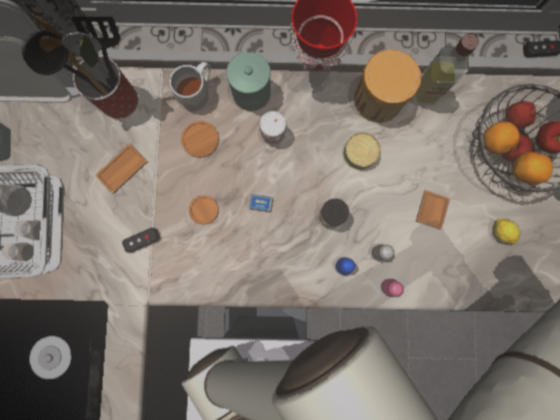

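View pics/scene.png

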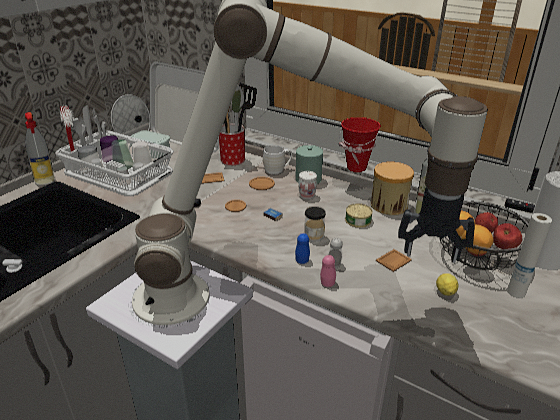

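The top view shows these candidates:
- **Trays:** large round (200,139), small round (204,210), long (122,169), short (433,210).
- **Honey jar:** black lid at (334,213). The jam jar has a pale lid and is at (273,127); the tin is at (362,150).
- **Shakers:** grey (385,253), blue (346,266), pink (394,288). The grey one is meant.
- **Matchbox:** (261,203).
- **Remotes:** worktop (141,240), sill (542,47). The worktop one is meant.

Next I'll measure these and check them in enlarged crops.

```bash
python3 - <<'E'
from h import *
d=load('top'); P=cloud(d); im=d['image']
cv2.imwrite('pics/c1.png',np.hstack([cv2.resize(im[y:y+w,x:x+w,::-1],(400,400),interpolation=cv2.INTER_CUBIC) for x,y,w in((90,130,130),(320,190,130))]))
hsv=cv2.cvtColor(im,cv2.COLOR_RGB2HSV)
print('table z',np.nanmedian(P[170:200,290:320,2]))
def rep(n,m,c,r,h):
    M=np.zeros(m.shape,np.uint8); cv2.circle(M,c,r,1,-1); k=(m&(M>0)).astype(np.uint8)
    k=cv2.morphologyEx(k,cv2.MORPH_OPEN,np.ones((3,3)))
    N,l,s,_=cv2.connectedComponentsWithStats(k); i=1+np.argmax(s[1:,4]); cs=cv2.findContours((l==i).astype(np.uint8),0,2)[0][0][:,0]
    Q=np.array([onplane(d,u,v,h)[:2] for u,v in cs],np.float32); (x,y),(a,b),t=cv2.minAreaRect(Q)
    (ex,ey),er=cv2.minEnclosingCircle(Q)
    ax=t if a>b else t+90
    print(n,'rect',round(x,1),round(y,1),'size',round(a),round(b),'long axis deg',round(ax%180,1),'circ',round(ex),round(ey),round(2*er),'depthz',np.nanmedian(P[l==i][:,2]).round(1))
wood=(hsv[...,0]<16)&(hsv[...,1]>110)
rep('RL',wood,(200,139),24,7);rep('RS',wood,(204,210),20,7);rep('LONG',wood,(122,169),30,7);rep('SHORT',wood,(433,210),24,7)
rep('match',(hsv[...,0]>95)&(hsv[...,0]<125)&(hsv[...,1]>120),(261,203),18,14)
rep('remote',hsv[...,2]<75,(141,240),26,17)
for n,c,r,lo in(('honey',(334,213),24,84),('grey',(385,253),14,50),('jam',(273,127),20,60),('tin',(362,150),24,30),('blue',(346,266),12,50),('pink',(394,288),12,50),('match',(261,203),20,8),('rem',(141,240),28,9)):
    rep(n,(P[...,2]>lo),c,r,np.nanmax(np.where(np.hypot(*(np.indices(P.shape[:2])[::-1]-np.array(c)[:,None,None]))<r,P[...,2],np.nan)))
E
```

```text
table z 0.5802059781644857
RL rect 642.8 157.3 size 92 89 long axis deg 2.3 circ 643 157 94 depthz 4.9
RS rect 460.7 139.7 size 69 68 long axis deg 28.3 circ 461 140 71 depthz 5.2
LONG rect 561.8 351.5 size 63 114 long axis deg 136.1 circ 561 351 124 depthz 5.2
SHORT rect 472.4 -430.5 size 61 77 long axis deg 162.8 circ 472 -430 94 depthz 4.9
match rect 477.3 16.3 size 8 5 long axis deg 1.6 circ 477 16 9 depthz 15.1
remote rect 392.2 249.9 size 19 10 long axis deg 1.1 circ 392 251 21 depthz 16.5
honey rect 451.8 -175.1 size 59 59 long axis deg 1.1 circ 452 -175 63 depthz 94.0
grey rect 362.7 -287.4 size 34 39 long axis deg 91.1 circ 363 -288 41 depthz 84.3
jam rect 654.9 -29.0 size 66 59 long axis deg 1.2 circ 655 -31 69 depthz 84.3
tin rect 613.4 -251.0 size 83 86 long axis deg 179.8 circ 613 -250 88 depthz 37.6
blue rect 331.0 -202.8 size 31 36 long axis deg 91.1 circ 332 -202 39 depthz 85.2
pink rect 283.3 -307.8 size 33 40 long axis deg 91.1 circ 283 -308 41 depthz 84.4
match rect 480.4 -2.3 size 52 36 long axis deg 82.3 circ 481 -2 62 depthz 15.3
rem rect 383.4 284.9 size 36 89 long axis deg 114.8 circ 385 286 89 depthz 17.9
```

View pics/c1.png

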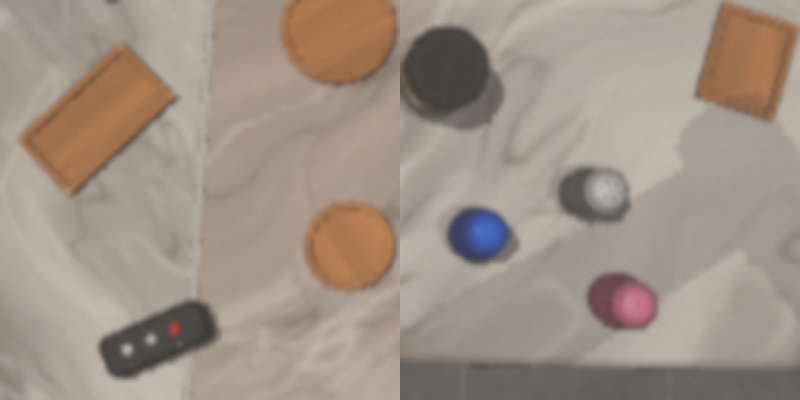

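servo_tool(
  rotation=[
    [0,0,0.02],
    [0,0,0.04],
    [0,0,0.06],
    [0,0,0.08],
    [0,0,0.11],
    [0,0,0.11],
  ],
  slide=[
    [0.25,0.5,-0.1],
    [0.5,1,-0.3],
    [0.5,1,-0.4],
    [0.5,1,-0.4],
    [0.5,1,-0.4],
    [0.5,1,-0.4],
  ],
  grip=[1,1,1,1,1,1],
)

```text
clock: 0.85
position: [313.8, -386.8, 151.0]
ee_rot: [-0.496, 0.868, 0.0, -0.0]
contact_force: [-0.0, 0.2, -0.8]
gripper_width: 85.5
grasp_force: 0.0
```

servo_tool(
  rotation=[
    [0,0,0],
    [0,0,0],
    [0,0,0],
    [0,0,0],
    [0,0,0],
  ],
  slide=[
    [0.25,0.485,0],
    [0.25,0.485,0],
    [0.25,0.485,0],
    [0.25,0.485,0],
    [0.25,0.485,0],
  ],
  grip=[1,1,1,1,1],
)

```text
clock: 1.48
position: [363.2, -291.2, 151.3]
ee_rot: [-0.496, 0.869, 0.0, -0.0]
contact_force: [-1.0, -0.1, 0.8]
gripper_width: 85.4
grasp_force: 0.0
```

```bash
python3 - <<'E'
from h import *
d=snap('wrist','w1'); s=d['state']; print(s['position'],s['joints'],R.from_quat(s['ee_rot']).as_matrix()[:,1])
P=cloud(d); m=(P[...,2]>78)&(P[...,2]<110)&(np.hypot(P[...,0]-363,P[...,1]+290)<40); Q=P[m][:,:2].astype(np.float32)
print(m.sum(),Q.min(0),Q.max(0),cv2.minEnclosingCircle(Q),np.median(P[m][:,2]))
E
```

```text
[ 363.16445615 -291.22547744  151.26076178] [-3.25484836e-01  1.95470998e-01 -4.86237689e-01  2.79947893e-05
 -8.89180379e-01 -2.08291218e-01] [-8.60900973e-01  5.08772550e-01  8.62402441e-05]
1633 [ 345.97388 -313.04517] [ 379.42725 -280.41327] ((362.6620178222656, -296.4918518066406), 17.151561737060547) 86.4361832539173
```

View pics/w1.png

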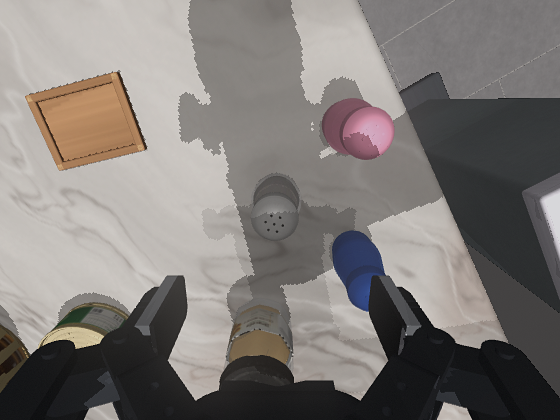

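The wrist view shows the grey shaker at (274,212), blue at (357,270) and pink at (357,130). The path down to the grey one is clear.

servo_tool(
  rotation=[
    [0,0,0],
    [0,0,0],
    [0,0,0],
    [0,0,0],
    [0,0,0],
    [0,0,0],
  ],
  slide=[
    [0,-0.02,0],
    [0,-0.02,-0.2],
    [0,-0.02,-0.4],
    [0,-0.02,-0.575],
    [0,-0.02,-0.575],
    [0,-0.02,-0.575],
  ],
  grip=[0.6,0.6,0.6,0.6,0.6,0.6],
)

```text
clock: 2.28
position: [364.4, -295.1, 37.3]
ee_rot: [-0.497, 0.868, -0.001, 0.0]
contact_force: [-0.6, 0.0, -0.2]
gripper_width: 68.8
grasp_force: 0.0
```

servo_tool(
  rotation=[
    [0,0,0],
    [0,0,0],
    [0,0,0],
    [0,0,0],
    [0,0,0],
    [0,0,0],
  ],
  slide=[
    [0,0,0],
    [0,0,0],
    [0,0,0],
    [0,0,0],
    [0,0,0],
    [0,0,0],
  ],
  grip=[-1,-1,-1,-1,-1,-1],
)

```text
clock: 3.02
position: [364.4, -294.6, 38.1]
ee_rot: [-0.497, 0.868, -0.001, 0.001]
contact_force: [-0.8, 1.6, 7.8]
gripper_width: 35.7
grasp_force: 58.9
```

```bash
python3 - <<'E'
from h import *
a=snap('scene','s2')['image'][200:320,260:420,::-1]; b=snap('wrist','w2')['image'][:,:,::-1]
cv2.imwrite('pics/c2.png',np.hstack([cv2.resize(a,(480,360),interpolation=cv2.INTER_CUBIC),cv2.resize(b[150:420,130:430],(320,360))]))
E
```

```text
(no output)
```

View pics/c2.png

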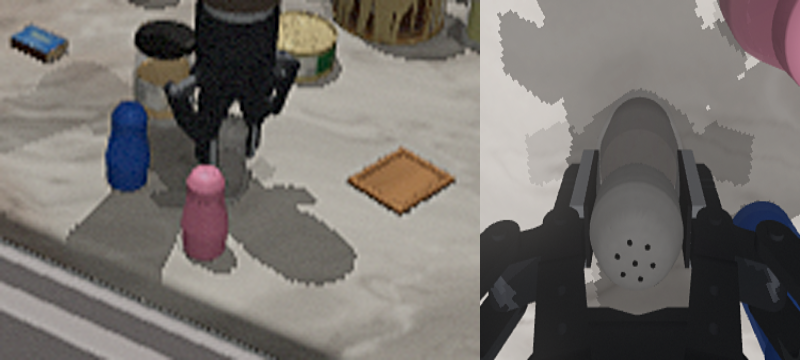

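The shaker turns out to be waisted, and the pads have closed on the waist at the cap. I'll lift it and check the hold.

servo_tool(
  rotation=[
    [0,0,0],
    [0,0,0],
    [0,0,0],
    [0,0,0],
    [0,0,0],
  ],
  slide=[
    [0,0,0.1],
    [0,0,0.3],
    [0,0,0.55],
    [0,0,0.55],
    [0,0,0.55],
  ],
  grip=[-1,-1,-1,-1,-1],
)

```text
clock: 3.75
position: [363.1, -293.9, 146.3]
ee_rot: [-0.497, 0.868, 0.0, 0.0]
contact_force: [-0.5, 0.7, -2.3]
gripper_width: 35.8
grasp_force: 59.8
```

```bash
python3 - <<'E'
from h import *
d=snap('wrist','w3'); s=d['state']; p=s['position']; print(p,s['gripper_width'],s['grasp_force'])
P=cloud(d)-p; rr=np.hypot(P[...,0],P[...,1])
for lo,hi in((46,60),(30,46),(-5,15),(-30,-10),(-60,-30)):
    m=(P[...,2]>lo)&(P[...,2]<=hi)&(rr<33); m[:, :215]=0; m[:,345:]=0
    if m.sum()>9:
        Q=P[m]; print(lo,hi,m.sum(),Q[:,:2].min(0).round(1),Q[:,:2].max(0).round(1),[np.round(v,1) for v in cv2.minEnclosingCircle(Q[:,:2].astype(np.float32))])
a=d['image'][:,:,::-1]; b=snap('scene','s3')['image'][120:300,260:420,::-1]
cv2.imwrite('pics/c3.png',np.hstack([cv2.resize(b,(430,480),interpolation=cv2.INTER_CUBIC),cv2.resize(a[150:420,170:380],(370,480))]))
E
```

```text
[ 363.05411519 -293.93168255  146.34015492] 35.82519737477725 59.79922515281942
46 60 4164 [-27.4 -22. ] [14.2 11.2] [array([ -6.9, -10.1]), np.float64(23.0)]
30 46 4418 [-27.8 -22.2] [22.2 19.4] [array([-3.7, -3.9]), np.float64(26.2)]
-5 15 2326 [-30.2 -22.1] [22.   9.5] [array([-4.1, -5.7]), np.float64(30.2)]
-30 -10 533 [-22.8 -22. ] [9.7 1.6] [array([-6.5, -8.7]), np.float64(19.2)]
-60 -30 100 [-20.9 -19.6] [ 5.6 -1.1] [array([-7.6, -9.4]), np.float64(15.6)]
```

View pics/c3.png

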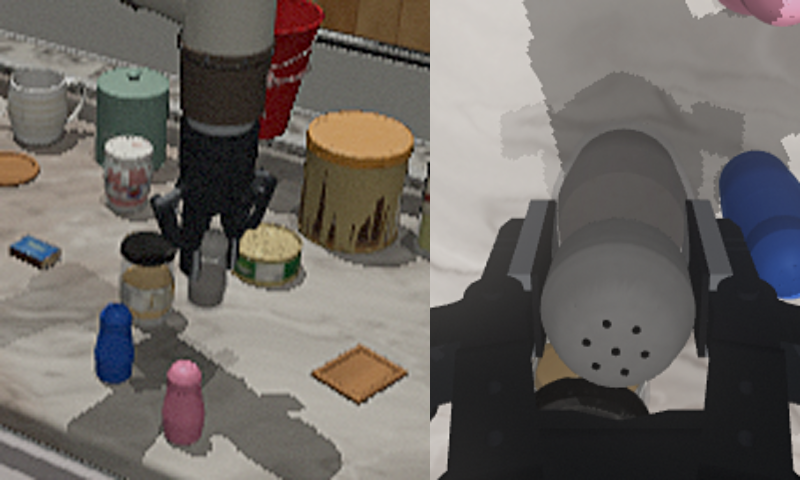

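```bash
python3 - <<'E'
from h import *
d=load('w3'); p=d['state']['position']; P=cloud(d)-p; c=P@np.array([-.86,.51,0]); e=P@np.array([.51,.86,0])
for z in (52,45,35,25,15,5,-5,-15,-25,-32):
    m=(abs(P[...,2]-z)<3)&(abs(c)<3)&(abs(e)<40)
    if m.any(): print(z,m.sum(),e[m].min().round(1),e[m].max().round(1))
E
```

```text
52 776 -14.0 8.9
45 321 -18.6 -11.5
35 124 -19.5 -17.8
25 100 -19.2 -16.8
15 106 -20.1 -17.9
5 83 -21.5 -19.6
-5 68 -22.8 -21.2
-15 38 -22.5 -21.4
-25 24 -21.1 -20.1
-32 24 -20.4 -19.4
```

servo_tool(
  rotation=[
    [0,0,0],
    [0,0,0],
    [0,0,0],
    [0,0,0],
    [0,0,0],
  ],
  slide=[
    [0.05,0.25,0],
    [0.1,0.5,0],
    [0.15,0.75,0],
    [0.2,1,0],
    [0.2,1,0],
  ],
  grip=[-1,-1,-1,-1,-1],
)

```text
clock: 4.47
position: [403.8, -91.8, 145.5]
ee_rot: [-0.499, 0.866, 0.0, -0.001]
contact_force: [0.2, 0.3, -1.3]
gripper_width: 35.6
grasp_force: 59.8
```

servo_tool(
  rotation=[
    [0,0,0],
    [0,0,0],
    [0,0,0],
    [0,0,0],
    [0,0,0],
  ],
  slide=[
    [0.05,0.25,0],
    [0.1,0.5,0],
    [0.15,0.75,0],
    [0.2,1,0],
    [0.2,1,0],
  ],
  grip=[-1,-1,-1,-1,-1],
)

```text
clock: 5.1
position: [444.3, 107.5, 145.3]
ee_rot: [-0.498, 0.867, -0.0, -0.001]
contact_force: [0.5, 0.0, -1.6]
gripper_width: 35.7
grasp_force: 59.8
```

servo_tool(
  rotation=[
    [0,0,0],
    [0,0,0],
    [0,0,0],
    [0,0,0],
    [0,0,0],
    [0,0,0],
    [0,0,0],
    [0,0,0],
  ],
  slide=[
    [0.09,0.175,0],
    [0.09,0.175,-0.1],
    [0.09,0.175,-0.3],
    [0.09,0.175,-0.45],
    [0.09,0.175,-0.5],
    [0.09,0.175,-0.515],
    [0.09,0.175,-0.53],
    [0.09,0.175,-0.53],
  ],
  grip=[-1,-1,-1,-1,-1,-1,-1,-1],
)

```text
clock: 6.1
position: [462.4, 140.7, 42.2]
ee_rot: [-0.497, 0.868, -0.0, 0.001]
contact_force: [-0.6, -2.0, 4.1]
gripper_width: 35.5
grasp_force: 60.7
```

servo_tool(
  rotation=[
    [0,0,0],
    [0,0,0],
    [0,0,0],
    [0,0,0],
    [0,0,0],
    [0,0,0],
    [0,0,0],
  ],
  slide=[
    [0,0,0],
    [0,0,0],
    [0,0,0],
    [0,0,0],
    [0,0,0.2],
    [0,0,0.6],
    [0,0,0.6],
  ],
  grip=[0.4,0.4,0.4,0.4,0.4,0.4,0.4],
)

```text
clock: 6.98
position: [463.5, 141.8, 164.3]
ee_rot: [-0.497, 0.868, 0.0, 0.004]
contact_force: [-0.4, -0.5, -1.0]
gripper_width: 59.8
grasp_force: 0.0
```

servo_tool(
  rotation=[
    [0,0,0.025],
    [0,0,0.05],
    [0,0,0.075],
    [0,0,0.1],
    [0,0,0.125],
    [0,0,0.152],
    [0,0,0.152],
  ],
  slide=[
    [-0.1,0.2,0],
    [-0.2,0.4,0],
    [-0.39,0.72,0],
    [-0.39,0.72,0],
    [-0.39,0.72,0],
    [-0.39,0.72,0],
    [-0.39,0.72,0],
  ],
  grip=[0.4,0.4,0.4,0.4,0.4,0.4,0.4],
)

```text
clock: 7.85
position: [383.5, 284.7, 160.2]
ee_rot: [0.84, -0.543, -0.0, 0.0]
contact_force: [-0.2, 0.4, 0.7]
gripper_width: 59.8
grasp_force: 0.0
```

```bash
python3 - <<'E'
from h import *
d=snap('wrist','w4'); s=d['state']; print(s['position'],s['joints'],R.from_quat(s['ee_rot']).as_matrix()[:,1])
P=cloud(d); m=((P[...,2]>10)&(P[...,2]<25)&(np.hypot(P[...,0]-383,P[...,1]-286)<60)).astype(np.uint8)
N,l,st,_=cv2.connectedComponentsWithStats(m); i=1+np.argmax(st[1:,4]); print(st[i],cv2.minAreaRect(P[l==i][:,:2].astype(np.float32)))
a=d['image'][:,:,::-1]; b=snap('scene','s4')['image'][120:300,160:320,::-1]
cv2.imwrite('pics/c4.png',np.hstack([cv2.resize(b,(360,405),interpolation=cv2.INTER_CUBIC),cv2.resize(a[:,:],(440,405))]))
t=cloud(snap('top','t4')); m=(t[...,2]>75)&(np.hypot(t[...,0]-461,t[...,1]-140)<25); print(m.sum(), cv2.minEnclosingCircle(t[m][:,:2].astype(np.float32)) if m.any() else '', np.nanmax(t[m][:,2]) if m.any() else '')
E
```

```text
[383.45328648 284.67116525 160.17071229] [ 9.79761328e-01  2.04652600e-01 -4.47025424e-01 -7.90700895e-05
 -9.19473295e-01 -5.57256848e-01] [-9.12084467e-01 -4.10002210e-01  3.34534377e-04]
[ 256  153   40   91 3397] ((382.8142395019531, 288.69537353515625), (35.88679885864258, 87.22686004638672), 25.292713165283203)
178 ((462.0778503417969, 138.96621704101562), 17.477401733398438) 96.245048901176
```

View pics/c4.png

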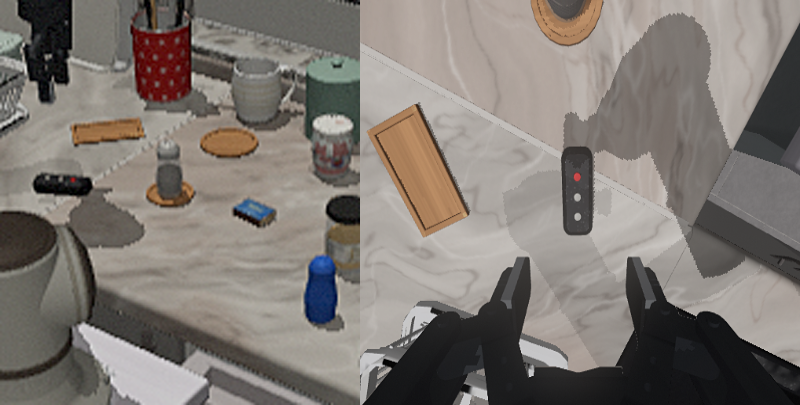

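The shaker is upright and centred in its tray. The remote measures 36x87 mm at (383,288), which matches its size. Now I'll grasp it.

servo_tool(
  rotation=[
    [0,0,0],
    [0,0,0],
    [0,0,0],
    [0,0,0],
    [0,0,0],
    [0,0,0],
    [0,0,0],
    [0,0,0],
  ],
  slide=[
    [0,0.012,-0.2],
    [0,0.012,-0.45],
    [0,0.012,-0.65],
    [0,0.012,-0.75],
    [0,0.012,-0.785],
    [0,0.012,-0.785],
    [0,0.012,-0.785],
    [0,0.012,-0.785],
  ],
  grip=[0.4,0.4,0.4,0.4,0.4,0.4,-1,-1],
)

```text
clock: 9.0
position: [384.2, 287.8, 4.7]
ee_rot: [0.84, -0.542, 0.0, -0.001]
contact_force: [-0.9, -0.4, 4.7]
gripper_width: 34.8
grasp_force: 60.3
```

servo_tool(
  rotation=[
    [0,0,0],
    [0,0,0],
    [0,0,0],
    [0,0,0],
    [0,0,0],
  ],
  slide=[
    [0,0,0],
    [0,0,0],
    [0,0,0.1],
    [0,0,0.25],
    [0,0,0.25],
  ],
  grip=[-1,-1,-1,-1,-1],
)

```text
clock: 9.62
position: [384.6, 288.4, 55.5]
ee_rot: [0.84, -0.542, 0.0, -0.003]
contact_force: [0.0, 0.3, -0.2]
gripper_width: 34.5
grasp_force: 59.9
```

```bash
python3 - <<'E'
from h import *
d=load('w4'); hsv=cv2.cvtColor(d['image'],cv2.COLOR_RGB2HSV); m=((hsv[...,0]<18)&(hsv[...,1]>90)).astype(np.uint8); m[:,200:]=0
m=cv2.morphologyEx(m,cv2.MORPH_CLOSE,np.ones((5,5))); N,l,st,_=cv2.connectedComponentsWithStats(m); i=1+np.argmax(st[1:,4]); print(st[i])
c=cv2.findContours((l==i).astype(np.uint8),0,2)[0][0][:,0]; print(cv2.minAreaRect(np.array([onplane(d,u,v,7)[:2] for u,v in c],np.float32)))
E
```

```text
[   9  108  130  138 8833]
((560.4910888671875, 350.7734375), (67.99954986572266, 116.92188262939453), 46.142250061035156)
```

servo_tool(
  rotation=[
    [0,0,0.02],
    [0,0,0.04],
    [0,0,0.058],
    [0,0,0.058],
    [0,0,0.058],
    [0,0,0.058],
  ],
  slide=[
    [0.2,0.08,0],
    [0.5,0.18,0],
    [0.75,0.27,0],
    [0.885,0.32,0],
    [0.885,0.32,0],
    [0.885,0.32,0],
  ],
  grip=[-1,-1,-1,-1,-1,-1],
)

```text
clock: 10.38
position: [559.4, 350.2, 52.0]
ee_rot: [0.924, -0.381, -0.001, 0.001]
contact_force: [-0.6, -0.3, 0.7]
gripper_width: 34.5
grasp_force: 60.0
```

servo_tool(
  rotation=[
    [0,0,0],
    [0,0,0],
    [0,0,0],
    [0,0,0],
    [0,0,0],
    [0,0,0],
    [0,0,0],
  ],
  slide=[
    [0,0,-0.1],
    [0,0,-0.19],
    [0,0,-0.21],
    [0,0,-0.223],
    [0,0,-0.223],
    [0,0,-0.223],
    [0,0,-0.223],
  ],
  grip=[-1,-1,-1,-1,-1,-1,0],
)

```text
clock: 11.25
position: [560.9, 351.3, 9.2]
ee_rot: [0.925, -0.381, 0.0, -0.0]
contact_force: [0.7, 0.3, 0.4]
gripper_width: 43.1
grasp_force: 0.0
```

servo_tool(
  rotation=[
    [0,0,0],
    [0,0,0],
    [0,0,0],
    [0,0,0],
    [0,0,0],
    [0,0,0],
  ],
  slide=[
    [0,0,0],
    [0,0,0],
    [0,0,0.1],
    [0,0,0.4],
    [0,0,0.7],
    [0,0,0.7],
  ],
  grip=[0.3,0.4,0.4,0.4,0.4,0.4],
)

```text
clock: 12.0
position: [563.5, 353.3, 155.7]
ee_rot: [0.925, -0.381, 0.003, -0.006]
contact_force: [-0.1, 0.8, 0.5]
gripper_width: 59.8
grasp_force: 0.0
```

```bash
python3 - <<'E'
from h import *
d=snap('wrist','w5'); P=cloud(d)
for n,(x,y) in dict(rem=(561,351)).items():
    m=((P[...,2]>14)&(P[...,2]<30)&(np.hypot(P[...,0]-x,P[...,1]-y)<60)).astype(np.uint8)
    N,l,st,_=cv2.connectedComponentsWithStats(m); i=1+np.argmax(st[1:,4]); print(n,st[i],cv2.minAreaRect(P[l==i][:,:2].astype(np.float32)),np.nanmedian(P[l==i][:,2]))
E
```

```text
rem [ 263  152   41   94 3589] ((559.4641723632812, 351.923095703125), (36.03648376464844, 87.34230041503906), 46.030784606933594) 21.63727963269696
```

View pics/w5.png

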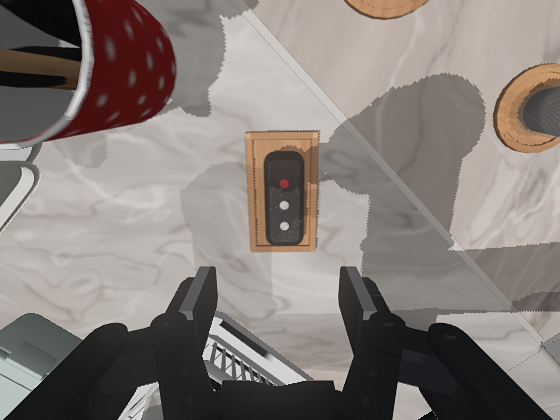

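The remote lies along its tray, at (284,198) in this view. The honey jar is next.

servo_tool(
  rotation=[
    [0,0,0],
    [0,0,0],
    [0,0,0],
    [0,0,0],
  ],
  slide=[
    [-0.06,-0.29,0],
    [-0.12,-0.58,0],
    [-0.18,-0.88,0],
    [-0.18,-0.88,0],
  ],
  grip=[1,1,1,1],
)

```text
clock: 12.55
position: [522.2, 170.9, 147.3]
ee_rot: [0.924, -0.383, -0.002, 0.002]
contact_force: [0.2, -0.3, 0.9]
gripper_width: 85.3
grasp_force: 0.0
```

servo_tool(
  rotation=[
    [0,0,0],
    [0,0,0],
    [0,0,0],
    [0,0,0],
  ],
  slide=[
    [-0.06,-0.29,0],
    [-0.12,-0.58,0],
    [-0.18,-0.88,0],
    [-0.18,-0.88,0],
  ],
  grip=[1,1,1,1],
)

```text
clock: 13.05
position: [486.9, -3.6, 147.6]
ee_rot: [0.924, -0.383, -0.001, 0.001]
contact_force: [0.7, -0.6, 0.2]
gripper_width: 85.3
grasp_force: 0.0
```

servo_tool(
  rotation=[
    [0,0,0],
    [0,0,0],
    [0,0,0],
    [0,0,0],
    [0,0,0],
    [0,0,0],
  ],
  slide=[
    [-0.06,-0.29,0],
    [-0.12,-0.58,0],
    [-0.185,-0.87,0],
    [-0.185,-0.87,0],
    [-0.185,-0.87,0],
    [-0.185,-0.87,0],
  ],
  grip=[1,1,1,1,1,1],
)

```text
clock: 13.8
position: [452.3, -173.6, 148.4]
ee_rot: [0.925, -0.38, -0.0, 0.0]
contact_force: [0.1, 0.1, 0.6]
gripper_width: 85.3
grasp_force: 0.0
```

```bash
python3 - <<'E'
from h import *
d=snap('wrist','w6'); s=d['state']; print(s['position'],s['joints'],s['gripper_width'])
P=cloud(d); m=(P[...,2]>88)&(P[...,2]<105)&(np.hypot(P[...,0]-452,P[...,1]+175)<50); Q=P[m][:,:2].astype(np.float32)
print(m.sum(),Q.min(0),Q.max(0),cv2.minEnclosingCircle(Q),np.median(P[m][:,2]))
E
```

```text
[ 452.30507261 -173.57138714  148.43827179] [-3.03180822e-02  2.30139213e-01 -4.47523526e-01 -8.31976801e-05
 -8.93446505e-01  8.21456386e-01] 85.26803231279345
6482 [ 420.40506 -208.04921] [ 482.84628 -146.16222] ((451.5312194824219, -176.93572998046875), 31.384578704833984) 93.78822930764194
```

servo_tool(
  rotation=[
    [0,0,0],
    [0,0,0],
    [0,0,0],
    [0,0,0],
    [0,0,0],
    [0,0,0],
    [0,0,0],
  ],
  slide=[
    [0,-0.007,0],
    [0,-0.007,-0.15],
    [0,-0.007,-0.3],
    [0,-0.007,-0.45],
    [0,-0.007,-0.518],
    [0,-0.007,-0.518],
    [0,-0.007,-0.518],
  ],
  grip=[1,1,1,1,1,1,1],
)

```text
clock: 14.72
position: [452.6, -176.3, 46.1]
ee_rot: [0.925, -0.381, 0.001, -0.0]
contact_force: [-0.6, -0.7, 0.3]
gripper_width: 85.1
grasp_force: 0.0
```

servo_tool(
  rotation=[
    [0,0,0],
    [0,0,0],
    [0,0,0],
    [0,0,0],
    [0,0,0],
    [0,0,0],
  ],
  slide=[
    [0,0,0],
    [0,0,0],
    [0,0,0],
    [0,0,0],
    [0,0,0.05],
    [0,0,0.05],
  ],
  grip=[-1,-1,-1,-1,-1,-1],
)

```text
clock: 15.48
position: [451.8, -176.3, 55.7]
ee_rot: [0.924, -0.381, 0.001, -0.0]
contact_force: [-0.1, 0.4, -4.3]
gripper_width: 61.4
grasp_force: 65.9
```

servo_tool(
  rotation=[
    [0,0,0],
    [0,0,0],
    [0,0,0],
    [0,0,0],
    [0,0,0],
    [0,0,0],
    [0,0,0],
    [0,0,0],
  ],
  slide=[
    [0,0,0.2],
    [0,0,0.45],
    [0.08,0.15,0.45],
    [0.2,0.35,0.45],
    [0.32,0.56,0.45],
    [0.45,0.78,0.45],
    [0.478,0.833,0.45],
    [0.478,0.833,0.45],
  ],
  grip=[-1,-1,-1,-1,-1,-1,-1,-1],
)

```text
clock: 16.48
position: [546.6, -9.3, 144.2]
ee_rot: [0.925, -0.381, -0.001, 0.001]
contact_force: [0.0, -1.2, -3.7]
gripper_width: 61.2
grasp_force: 67.2
```

servo_tool(
  rotation=[
    [0,0,0],
    [0,0,0],
    [0,0,0],
    [0,0,0],
    [0,0,0],
    [0,0,0],
    [0,0,0],
  ],
  slide=[
    [0.1,0.17,0],
    [0.22,0.39,0],
    [0.34,0.6,0],
    [0.45,0.78,0],
    [0.478,0.833,0],
    [0.478,0.833,0],
    [0.478,0.833,0],
  ],
  grip=[-1,-1,-1,-1,-1,-1,-1],
)

```text
clock: 17.35
position: [641.8, 155.1, 144.9]
ee_rot: [0.924, -0.382, -0.001, 0.001]
contact_force: [-0.6, -0.0, -4.2]
gripper_width: 61.4
grasp_force: 67.4
```

```bash
python3 - <<'E'
from h import *
d=snap('wrist','w7'); s=d['state']; p=s['position'];print(p,s['gripper_width'],s['grasp_force'],R.from_quat(s['ee_rot']).as_matrix()[:,1])
P=cloud(d); Q=P-p; m=(Q[...,2]>43)&(Q[...,2]<56)&(np.hypot(Q[...,0],Q[...,1])<42); print(np.median(Q[m],0),cv2.minEnclosingCircle(Q[m][:,:2].astype(np.float32)))
E
```

```text
[641.82009794 155.06464378 144.90213314] 61.42875991567141 67.42221593856812 [-0.70597259 -0.70823726  0.00163569]
[ 5.4457584  -5.70574377 47.21431579] ((8.280617713928223, -8.346847534179688), 40.305503845214844)
```

View pics/w7.png

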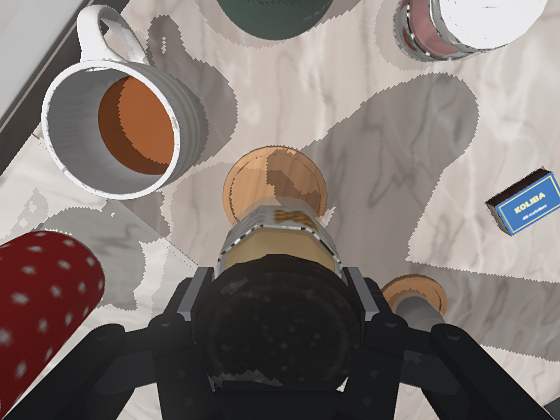

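```bash
python3 - <<'E'
from h import *
for f in('top','t4'):
    P=cloud(load(f)); m=(P[...,2]>30)&(P[...,2]<140); r=np.hypot(P[...,0]-643,P[...,1]-157); r[~m]=999; r[~np.isfinite(r)]=999
    i=np.argsort(r.ravel())[:5]; print(f,r.ravel()[i][:1],P.reshape(-1,3)[i].round()[:3])
d=load('w7'); hsv=cv2.cvtColor(d['image'],cv2.COLOR_RGB2HSV); m=((hsv[...,0]<18)&(hsv[...,1]>80)).astype(np.uint8); m[:,:222]=0;m[:,330:]=0;m[:140]=0;m[200:]=0
c=np.vstack([c[:,0] for c in cv2.findContours(m,0,1)[0]]); c=c[c[:,1]<190]; Q=np.array([onplane(d,u,v,6)[:2] for u,v in c]); h=cv2.convexHull(Q.astype(np.float32))[:,0]
from scipy.optimize import least_squares
print(least_squares(lambda q:np.hypot(*(h-q[:2]).T)-48,[643,157],loss='soft_l1').x, len(h))
E
```

```text
top [73.30234529] [[716. 166.  53.]
 [715. 174.  62.]
 [716. 172.  47.]]
t4 [74.24643083] [[716. 172.  59.]
 [716. 168.  52.]
 [716. 170.  71.]]
[642.5227885  157.38812949] 28
```

servo_tool(
  rotation=[
    [0,0,0],
    [0,0,0],
    [0,0,0],
    [0,0,0],
    [0,0,0],
    [0,0,0],
    [0,0,0],
  ],
  slide=[
    [0,0,-0.15],
    [0,0,-0.3],
    [0,0,-0.43],
    [0,0,-0.46],
    [0,0,-0.478],
    [0,0,-0.478],
    [0,0,-0.478],
  ],
  grip=[-1,-1,-1,-1,-1,-1,-1],
)

```text
clock: 18.27
position: [643.6, 157.2, 50.7]
ee_rot: [0.925, -0.381, 0.001, -0.001]
contact_force: [-0.4, -1.0, -2.4]
gripper_width: 61.3
grasp_force: 67.4
```

servo_tool(
  rotation=[
    [0,0,0],
    [0,0,0],
    [0,0,0],
    [0,0,0],
    [0,0,0],
    [0,0,0],
    [0,0,0],
    [0,0,0],
  ],
  slide=[
    [0,0,0],
    [0,0,0],
    [0,0,0],
    [0,0,0],
    [0,0,0.1],
    [0,0,0.3],
    [0,0,0.5],
    [0,0,0.5],
  ],
  grip=[1,1,1,1,1,1,1,1],
)

```text
clock: 19.27
position: [645.1, 157.7, 154.1]
ee_rot: [0.925, -0.381, 0.003, -0.003]
contact_force: [-0.8, -0.3, 0.7]
gripper_width: 85.2
grasp_force: 0.0
```

```bash
python3 - <<'E'
from h import *
d=snap('wrist','w8'); s=d['state']; print(s['position'],s['contact_force'])
P=cloud(d); m=(P[...,2]>90)&(P[...,2]<108)&(np.hypot(P[...,0]-643,P[...,1]-157)<50); Q=P[m][:,:2].astype(np.float32)
print('jar',cv2.minEnclosingCircle(Q),np.median(P[m][:,2]))
m=((P[...,2]>9)&(P[...,2]<25)&(np.hypot(P[...,0]-480,P[...,1]+2)<45)).astype(np.uint8)
print('match',m.sum(),cv2.minAreaRect(P[m>0][:,:2].astype(np.float32)))
E
```

```text
[645.10643925 157.68897335 154.11106555] [-0.82596684 -0.2574115   0.66003596]
jar ((642.8056640625, 156.42047119140625), 31.494827270507812) 97.80003871848064
match 2464 ((480.0989685058594, -2.479764938354492), (53.8123664855957, 38.23432159423828), 82.43267059326172)
```

The jar is in place, with its top at 98 mm. The matchbox is next.

servo_tool(
  rotation=[
    [0,0,-0.025],
    [0,0,-0.05],
    [0,0,-0.075],
    [0,0,-0.1],
    [0,0,-0.125],
    [0,0,-0.146],
    [0,0,-0.146],
    [0,0,-0.146],
  ],
  slide=[
    [-0.15,-0.15,0],
    [-0.35,-0.35,0],
    [-0.55,-0.54,0],
    [-0.75,-0.73,0],
    [-0.815,-0.797,0],
    [-0.815,-0.797,0],
    [-0.815,-0.797,0],
    [-0.815,-0.797,0],
  ],
  grip=[0.4,0.4,0.4,0.4,0.4,0.4,0.4,0.4],
)

```text
clock: 20.32
position: [479.6, -2.5, 148.9]
ee_rot: [-0.661, 0.75, 0.0, -0.001]
contact_force: [-0.3, -0.3, -0.5]
gripper_width: 60.0
grasp_force: 0.0
```

servo_tool(
  rotation=[
    [0,0,0],
    [0,0,0],
    [0,0,0],
    [0,0,0],
    [0,0,0],
    [0,0,0],
    [0,0,0],
    [0,0,0],
  ],
  slide=[
    [0,0,-0.2],
    [0,0,-0.45],
    [0,0,-0.62],
    [0,0,-0.71],
    [0,0,-0.731],
    [0,0,-0.731],
    [0,0,-0.731],
    [0,0,-0.731],
  ],
  grip=[0.4,0.4,0.4,0.4,0.4,0.4,-1,-1],
)

```text
clock: 21.32
position: [480.6, -2.3, 4.6]
ee_rot: [-0.66, 0.751, -0.001, 0.001]
contact_force: [-1.8, 0.0, 4.9]
gripper_width: 35.8
grasp_force: 60.2
```

servo_tool(
  rotation=[
    [0,0,0],
    [0,0,0],
    [0,0,0],
    [0,0,0],
    [0,0,0],
    [0,0,0],
  ],
  slide=[
    [0,0,0],
    [0,0,0],
    [0,0,0.1],
    [0,0,0.4],
    [0,0,0.5],
    [0,0,0.5],
  ],
  grip=[-1,-1,-1,-1,-1,-1],
)

```text
clock: 22.08
position: [480.9, -2.2, 105.2]
ee_rot: [-0.66, 0.751, -0.001, 0.002]
contact_force: [0.4, 0.1, 0.8]
gripper_width: 35.9
grasp_force: 60.1
```

```bash
python3 - <<'E'
from h import *
d=load('w1'); hsv=cv2.cvtColor(d['image'],cv2.COLOR_RGB2HSV); m=((hsv[...,0]<18)&(hsv[...,1]>80)).astype(np.uint8); m[:,200:]=0;m[200:]=0
m=cv2.morphologyEx(m,cv2.MORPH_CLOSE,np.ones((5,5))); N,l,st,_=cv2.connectedComponentsWithStats(m); i=1+np.argmax(st[1:,4]); print(st[i])
c=cv2.findContours((l==i).astype(np.uint8),0,2)[0][0][:,0]; print(cv2.minAreaRect(np.array([onplane(d,u,v,7)[:2] for u,v in c],np.float32)))
E
```

```text
[  25   72  122   98 7700]
((470.7801818847656, -431.4862060546875), (65.5521240234375, 84.32508087158203), 72.65921783447266)
```

servo_tool(
  rotation=[
    [0,0,0.025],
    [0,0,0.05],
    [0,0,0.075],
    [0,0,0.075],
  ],
  slide=[
    [-0.01,-0.2,0],
    [-0.02,-0.48,0],
    [-0.02,-0.75,0],
    [-0.02,-0.8,0],
  ],
  grip=[-1,-1,-1,-1],
)

```text
clock: 22.58
position: [474.4, -164.9, 101.6]
ee_rot: [0.816, -0.578, -0.001, 0.001]
contact_force: [0.7, 0.4, -0.5]
gripper_width: 35.5
grasp_force: 60.1
```

servo_tool(
  rotation=[
    [0,0,0.025],
    [0,0,0.05],
    [0,0,0.075],
    [0,0,0.1],
    [0,0,0.125],
    [0,0,0.148],
    [0,0,0.148],
  ],
  slide=[
    [-0.01,-0.2,0],
    [-0.02,-0.48,0],
    [-0.02,-0.75,0],
    [-0.02,-0.9,0],
    [-0.02,-0.9,0],
    [-0.02,-0.9,0],
    [-0.02,-0.9,0],
  ],
  grip=[-1,-1,-1,-1,-1,-1,-1],
)

```text
clock: 23.45
position: [471.4, -341.8, 102.0]
ee_rot: [0.989, -0.15, -0.001, -0.0]
contact_force: [0.6, 0.1, 0.1]
gripper_width: 35.5
grasp_force: 60.1
```

servo_tool(
  rotation=[
    [0,0,0],
    [0,0,0],
    [0,0,0],
    [0,0,0],
    [0,0,0],
    [0,0,0],
    [0,0,0],
    [0,0,0],
  ],
  slide=[
    [0,-0.2,0],
    [0,-0.443,0],
    [0,-0.443,-0.1],
    [0,-0.443,-0.3],
    [0,-0.443,-0.43],
    [0,-0.443,-0.46],
    [0,-0.443,-0.477],
    [0,-0.443,-0.477],
  ],
  grip=[-1,-1,-1,-1,-1,-1,-1,-1],
)

```text
clock: 24.45
position: [472.8, -431.4, 9.2]
ee_rot: [0.989, -0.149, 0.001, 0.001]
contact_force: [0.6, 0.1, 0.1]
gripper_width: 35.2
grasp_force: 60.1
```

servo_tool(
  rotation=[
    [0,0,0],
    [0,0,0],
    [0,0,0],
    [0,0,0],
    [0,0,0],
    [0,0,0],
    [0,0,0],
    [0,0,0],
  ],
  slide=[
    [0,0,0],
    [0,0,0],
    [0,0,0],
    [0,0,0],
    [0,0,0.1],
    [0,0,0.4],
    [0,0,0.7],
    [0,0,0.7],
  ],
  grip=[0,0.4,0.4,0.4,0.4,0.4,0.4,0.4],
)

```text
clock: 25.45
position: [474.7, -433.2, 154.6]
ee_rot: [0.989, -0.148, 0.006, 0.003]
contact_force: [0.8, 0.3, 0.0]
gripper_width: 60.4
grasp_force: 0.0
```

```bash
python3 - <<'E'
from h import *
d=snap('wrist','w9'); print(d['state']['contact_force'])
P=cloud(d); m=((P[...,2]>13)&(P[...,2]<25)&(np.hypot(P[...,0]-471,P[...,1]+431)<45))
print('match',m.sum(),cv2.minAreaRect(P[m][:,:2].astype(np.float32)),np.median(P[m][:,2]))
a=d['image'][:,:,::-1]; b=snap('top','t9')['image'][80:280,90:330,::-1]
cv2.imwrite('pics/c9.png',np.hstack([cv2.resize(a,(400,300)),cv2.resize(b,(360,300),interpolation=cv2.INTER_CUBIC)]))
t=cloud(load('t9'))
for n,x,y,lo in(('jam',655,-30,60),('tin',613,-251,30),('jar',643,157,90),('shaker',461,140,78)):
    m=(t[...,2]>lo)&(np.hypot(t[...,0]-x,t[...,1]-y)<60); print(n,cv2.minEnclosingCircle(t[m][:,:2].astype(np.float32)),np.median(t[m][:,2]))
E
```

```text
[0.82542333 0.31191581 0.03896389]
match 2246 ((472.4009094238281, -431.7530822753906), (36.046173095703125, 52.78723907470703), 72.97237396240234) 18.94852311059961
jam ((659.107666015625, -30.13814926147461), 32.503204345703125) 84.28707786690507
tin ((604.6647338867188, -252.53195190429688), 53.70164108276367) 467.3232203686069
jar ((642.3636474609375, 156.64048767089844), 32.281272888183594) 97.97032057744741
shaker ((462.62554931640625, 138.96177673339844), 17.133880615234375) 90.03337835307593
```

View pics/c9.png

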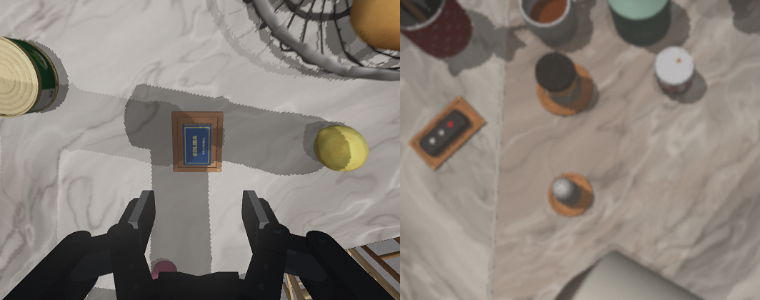

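The final views show all four things in their trays: the matchbox at (197,145) in the left panel, and the remote, jar and shaker in the right panel. The robot is touching nothing.

```bash
python3 -c "
from bench import job_done; print(job_done())"
```

```text
the job is handed in; nothing more can be done
None
```

I placed the honey jar, pepper shaker, matchbox and remote in their trays, left the jam jar and tin alone, and handed the job in at about 25.5 s; the hand-in returned no verdict.

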